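Free the press lever with a fork key

ROBOT

A 6-joint arm with a two-finger parallel gripper is mounted at the origin on the work surface. World frame = base frame: x ahead of the robot, y to its left, z up, the work surface at z = 0. Lengths are in m, angles in rad, forces in N, time in s.
With the tool pointing down it reaches from about 0.325 to 0.875 m from the base axis. Payload 4.4 kg.
Tool frame: the origin (TCP) lies at the very end of the fingers, on their centre line; the grasp point (between the pads) lies 19 mm behind it (arm.grasp_offset is the distance from the TCP to the grasp point, in m); z points along the fingers, y is the direction in which the jaws open and shut (so a half turn about z gives the same grasp; the last joint's range is limited). The gripper opens to 85 mm and grips with 20 to 120 N. Pads are 22 mm wide; open, the fingers measure 114 mm over their backs; the gripper's body (76 mm by 85 mm) begins 54 mm behind the grasp point. The pads swing forward as they close: fully open they stand 13 mm farther back than shut.
Start: joints at [1.042, 0.207, 1.542, -0, 1.393, -0.15], TCP at [0.212, 0.534, 0.231] pointing down, gripper open.
Joint ranges: [-2.73, 2.73], [-0.86, 2.22], [0.23, 2.46], [-1.11, 4.25], [0.08, 2.63], [-2.82, 2.82]. Speed limits (rad/s): [2.79, 2.79, 3.14, 3.14, 3.14, 3.14].

INTERFACE

Orientations are given as a rotation vector (axis times angle).
In Python, from rig import arm, viewer gives the robot as it stands. The module is installed in compiled form; this text tells all that it offers. Calls block until the motion is done:
- arm.move_pose(position, orientation): joint-space move of the TCP to a pose.
- arm.line_to(position, ori=None, feed=0.15, contact_N=None): straight line of the TCP; ori=None keeps the orientation; feed is the mean speed in m/s. With contact_N (N) it stops when the force on the tool has changed by that much, and returns True; else False.
- arm.movej(angles): joint-space move.
- arm.gripper_to(opening, force=None): finger opening in m; force is the grip in N (None keeps the last); returns when the fingers have stopped.
- arm.pause(seconds).
- arm.inverse_kinematics(position, orientation): joint angles nearest the present ones, or None.
- viewer.get_image(name): name is "scene" or "top"; returns a dict with "image" (400x640x3 uint8, red, green, blue), "intrinsics" (3x3 intrinsics, pixels), "eye" and "orientation" of the camera in the world. Camera axes: x right, y down, z forward; pixel columns grow to the right and rows downward; lengths in m; the calibration is good to about 2 mm. A picture is of the moment at which its call begins. There is no depth.
A pose or a line that the arm cannot do raises arm.MotionError and nothing moves.
- arm.sign_off(): hands the job in, once; it reports no verdict.
Readings, each from a call of its own:
- arm.current_time(): time.
- arm.current_q(): joint angles.
- arm.current_qd(): joint speeds.
- arm.current_joint_efforts(): joint torques, N m.
- arm.current_tcp_pos(): TCP position.
- arm.current_tool_rot(): TCP orientation.
- arm.current_wrist_force(): force on the tool from outside, world axes, zero at the start.
- arm.current_ft_torque(): the same for the moment, N m.
- arm.current_opening(): finger opening in m.
Only numpy, scipy, OpenCV 4.12 (cv2) and the standard library are available. Lean on these libraries where they do the work, as an engineer would, in place of code of your own. Each camera call takes 0.05 s, during which the arm holds its last target. There are 200 camera calls.

TASK

Take the forked key (blue handle) out of its caddy and push it down between the bracket's cheek and the brass collar, tines astride the spring pin, flat back against the cheek, until it is fully home and by itself holds the pin pulled back; let go of it. Then lift the freed lever straight out of the bracket and lay it flat in the steel pan for washing, leaving the key in place. Force nothing: never load the bracket, its pin or the lever in it with more than about 30 N, do not drop the lever, and leave the other things where they are.

Things in the scene. Friction and masses are not known exactly. Their poses are not given: they have to be found in the camera images.
- bracket: fixed hinge bracket of a bench press; origin on the table under the lever's eye, x from the lever's tail to its eye, y along the spring pin, z up. Base 6 mm thick, x -217 to 38, y -26 to 80 mm. Two cheeks, 50 mm long in x and 102 mm tall, at y -16 to -10 and 10 to 18 mm; the eye stands between them with 3 mm play each side on a floor 43.5 mm high; a post 57 mm high at x -165 carries the tail
- pin_nominal (a point): on the bracket at (0, 21, 67) mm, mid-gap. The 8 mm pin runs along y at x 0 from a blue block (y 50 to 72) through the near cheek into the eye (end at y 0). Pin, collar and block are height-adjustable: the pin's axis is 55 to 79 mm above the table, not reported: feel or look for it. The block stays put in the job; nothing on this side rises above 102 mm
- collar_nominal (a point): middle of the brass collar fixed on the pin, at (0, 28, 67) mm of the bracket with the pin at rest and at mid height (true height as the pin's; this point does not follow it). Collar 34 mm in x, 24 mm tall, y 24 to 32, with a lead-in above flared 35 degrees away from the cheek, 8 mm high. At rest a 6 mm gap, crossed only by the pin, lies between it and the cheek's outer face at y 18
- spring_pin (a joint): how far the pin with its collar is pushed back along the bracket's +y, m: 0 at rest (in the lever's eye), at most 0.016. Spring about 3 N at rest, 5 N at 12 mm; it returns by itself when nothing holds it. The lever is surely free above 0.0112; the fork key fully home gives 0.012 to 0.0135
- fork: fork key, 160 mm tall, 0.12 kg, upright, tines down, in a caddy (tips 6 mm above the table, 1.5 mm play all round, axes along the caddy's). Origin midway between the tine tips, z up to the handle, x across the tines, y its thickness: flat back at y -9, wedge slope towards +y. In use: back along the near cheek, its y along the bracket's y, tines astride the pin; the wedge drives the collar back
- fork_crotch (a point): closed end of the fork key's slot, z 52 mm. Tines 7.5 mm wide, slot 13 mm wide. Thickness: y -9 to -6 up to z 10, then the front slopes evenly to y +9 at z 58; 18 mm thick and 28 mm wide from there to z 78. The crotch lands on the pin when the key is home: then the origin is 48 mm below the pin's axis. Pushing in takes about 3 to 9 N; at the crotch the force climbs steeply. Home, it stays by itself
- fork_handle (a point): on the fork key's axis at z 126 mm, a good place to grip across its thickness. Blue handle, 22 mm in x, 16 mm in y, up to z 160 mm; a grey guard on it, z 98 to 104 mm, 24 mm in x, 38 mm in y, stops fingers from sliding down: fingertips must stay above it
- fork_home (a point): on the bracket at (0, 27, 19) mm: where the fork key's origin comes when home with its back on the cheek and the pin at mid height; the true home is up to 12 mm above or below. 1.5 mm more in y is right for entering
- lever: dark steel lever with red grip, 0.25 kg, lying level, origin at (0, 0, 67) mm of the bracket. Origin mid-eye, x from tail to eye, z up. Eye block 30 (x) x 14 (y) x 47 mm, slot 12 x 33 mm through it; bar x -15 to -130, 14 mm thick, 20 mm tall (z -10 to 10); red grip x -130 to -200, 22 wide, 20 tall. Lifted straight up it is clear of the cheeks with the origin above 130 mm
- lever_grip (a point): on the lever's bar near its centre of mass: x -90 mm, mid height and thickness; a good place to grip across the bar
- lever_tail (a point): end of the lever's red grip, x -200 mm
- caddy_a: fixed grey caddy holding the fork key: foot 90 x 80 x 6 mm, socket 43 x 33 mm outside, 61 mm tall; origin on the table under its centre
- caddy_b: the same caddy, holding the orange-handled scraper
- pan: fixed open steel pan, 320 (x) x 190 (y) x 45 mm tall, walls and floor 5 mm; origin on the table under its centre
- scraper: bystander: a plain blade of steel with an orange handle, 120 mm tall, standing in the other caddy; not forked; origin at its foot
- cleaner: bystander: blue bottle, 60 mm diameter, 160 mm tall; origin under its centre
- mug: bystander: white mug, 76 mm diameter, 85 mm tall; origin under its centre
- jar: bystander: amber jar, 60 mm diameter, 80 mm tall; origin under its centre
- gasket: bystander: black rubber ring, 60 mm diameter, 8 mm thick; origin under its centre
- brush: bystander: a dish brush lying down; origin under its middle
- bowl: bystander: white bowl, 120 mm diameter, 50 mm tall; origin under its centre
Not all that is in view belongs to the job. What is shaped like the fork but green is not meant.

How it is judged:
On the way, in this order (a step that is already met when the one before it is completed fails the run):
1. the fork key is home between cheek and collar, let go, and by itself holds the spring pin back more than 11.2 mm (value of joint spring_pin above 0.0112 m and contact force between fork and bracket above 0.5 N and horizontal distance between fork and fork_home below 0.004 m and contact force between the fingers and fork below 0.05 N), for 0.3 s.
2. the lever is lifted out of the bracket while the key holds the pin back (value of joint spring_pin above 0.0112 m and z of lever in the frame of bracket above 0.13 m), for 0.1 s.
At the end, for the whole second after the job is handed in: The lever lies wholly inside the pan, eye and tail below the level of the rim, at rest; the fork key still stands home in the bracket (its tip point within 4 mm sideways of its home point) and holds the spring pin back more than 11.2 mm (value of joint spring_pin above 0.0112 m and contact force between fork and bracket above 0.5 N and horizontal distance between fork and fork_home below 0.004 m and x of lever in the frame of pan between -0.15 and 0.15 m and y of lever in the frame of pan between -0.085 and 0.085 m and z of each of lever, lever_tail in the frame of pan below 0.045 m and x of lever_tail in the frame of pan between -0.15 and 0.15 m and y of lever_tail in the frame of pan between -0.085 and 0.085 m and linear speed of each of lever, fork below 0.03 m/s); the robot touches nothing.
It fails at once if the fork key presses on the bracket, its collar or pin with more than 30 N (contact force between fork and bracket above 30 N).
It fails at once if the lever is forced against the bracket with more than 60 N (contact force between lever and bracket above 60 N).
It fails at once if the robot itself presses on the bracket with more than 30 N (contact force between any of the fingers, the arm and bracket above 30 N).
It fails at once if the lever is dropped: loose in the air more than 90 mm above the table (height (world z) of lever above 0.09 m and height (world z) of lever_tail above 0.06 m and contact force between anything else and lever below 0.01 N).
It fails at once if a bystander (scraper, cleaner, mug, jar, gasket, brush or bowl) is moved more than 30 mm (distance of any of scraper, cleaner, mug, jar, gasket, brush, bowl from where it was at the start of the episode above 0.03 m).
It also fails if it takes over 62 s, if anything falls off the work surface, if the arm or the gripper's body presses on something with over 40 N, if the wrist force passes 120 N, or if a joint passes its speed limit or range.

## Working session

There is one attempt and no reset: what is moved stays moved. The work goes in short steps, each a Python script; the robot and the scene stay as the last script left them, time stands still between calls to the robot, and variables do not carry over. Pictures are saved under pics/ and viewed, about 8 in all and at most 12, crops included, and the job is handed in when it is done.

```bash
mkdir -p pics; ls; python3 - <<'E'
from rig import arm, viewer
import cv2,pickle
d={n:viewer.get_image(n) for n in ("scene","top")}
pickle.dump(d,open("v0.pkl","wb"))
for n in d:
    cv2.imwrite(f"pics/{n}0.png",d[n]["image"][:,:,::-1]); print(n,d[n]["intrinsics"],d[n]["eye"],d[n]["orientation"])
E
```

```text
pics
scene [[384.80040123   0.         324.20438207]
 [  0.         384.80040123 196.89620991]
 [  0.           0.           1.        ]] [0.92473034 0.62553043 0.86242011] [-0.75972698 -2.62626752  1.03146029]
top [[381.2438876    0.         318.43706746]
 [  0.         381.2438876  199.68262229]
 [  0.           0.           1.        ]] [0.41940926 0.05884955 1.42959688] [-2.18685745  2.16061635 -0.11743144]
```

View pics/scene0.png

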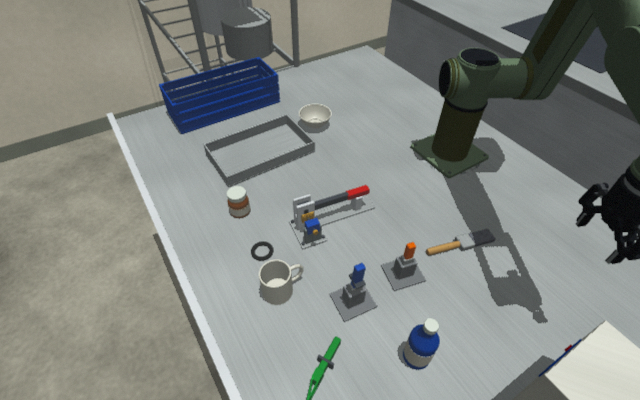

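View pics/top0.png

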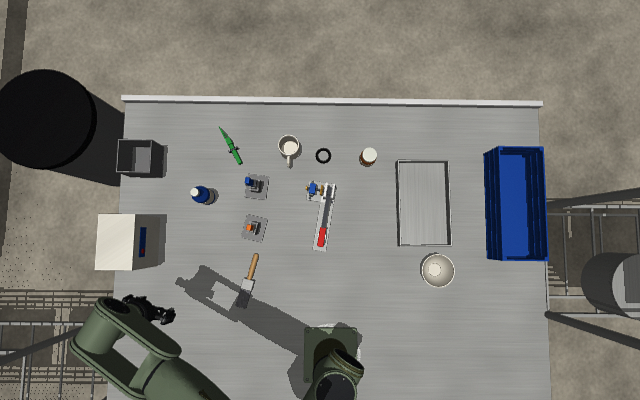

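Scene view: blue-handled fork in its caddy at about (357,285), bracket at (310,215), lever out to (360,192), pan at (260,148). Top view: fork at (253,183), bracket at (320,195)-(320,245), pan at (424,203).

```bash
cat > h.py <<'E'
import numpy as np, cv2
from scipy.spatial.transform import Rotation as R
def ray(v,uv):
    K=v["intrinsics"]; d=R.from_rotvec(v["orientation"]).apply(np.linalg.inv(K)@[uv[0],uv[1],1.]); return np.array(v["eye"]),d/np.linalg.norm(d)
def onz(v,uv,z):
    e,d=ray(v,uv); return e+d*(z-e[2])/d[2]
def proj(v,p):
    c=R.from_rotvec(v["orientation"]).inv().apply(np.atleast_2d(p)-v["eye"]); q=c@np.array(v["intrinsics"]).T; return q[:,:2]/q[:,2:]
def tri(vs,uvs):
    A=np.zeros((3,3));b=np.zeros(3)
    for v,u in zip(vs,uvs):
        e,d=ray(v,u); P=np.eye(3)-np.outer(d,d); A+=P; b+=P@e
    p=np.linalg.solve(A,b); return p,[np.linalg.norm(np.cross(p-ray(v,u)[0],ray(v,u)[1])) for v,u in zip(vs,uvs)]
def crop(im,x0,y0,x1,y1,s): return cv2.resize(im[y0:y1,x0:x1,::-1],None,fx=s,fy=s,interpolation=cv2.INTER_CUBIC)
E
python3 - <<'E'
from h import *; import pickle
d=pickle.load(open("v0.pkl","rb"))
cv2.imwrite("pics/c1.png",crop(d["top"]["image"],236,166,346,260,6)); cv2.imwrite("pics/c2.png",crop(d["scene"]["image"],284,176,424,326,4))
for n in d:
    hsv=cv2.cvtColor(d[n]["image"],cv2.COLOR_RGB2HSV)
    for nm,lo,hi in (("blue",(100,120,40),(130,255,255)),("red",(0,170,90),(5,255,255)),("brass",(12,120,60),(25,255,255)),("orange",(5,180,120),(14,255,255))):
        k,l,s,c=cv2.connectedComponentsWithStats(cv2.inRange(hsv,lo,hi))
        for i in range(1,k):
            if s[i,4]>8: print(n,nm,s[i],c[i].round(1))
E
```

```text
scene blue [ 159   57  120   77 5303] [220.5  94.4]
scene blue [305 218  14  16 146] [311.7 224.5]
scene blue [353 263  12  20 162] [358.5 272.1]
scene blue [409 325  30  32 644] [422.9 341.6]
scene blue [539 340  42  36  82] [559.1 358. ]
scene blue [404 357  21  12  39] [412.7 365.1]
scene red [348 186  21  11 116] [357.5 190.6]
scene brass [246 198   2   6   9] [246.4 200.2]
scene brass [233 200  13   9  29] [239.8 204.3]
scene brass [302 212  12  10  64] [306.8 215.7]
scene brass [313 230   5   4  16] [315.  231.4]
scene brass [427 241  33  14 192] [443.2 247.4]
scene brass [407 243   8   5  27] [410.9 245. ]
scene orange [407 243   8   6  39] [410.6 245.4]
top blue [ 484  146   65  115 6938] [515.7 203.6]
top blue [245 177   8  10  56] [248.5 181.2]
top blue [309 183   7  11  64] [312.  188.1]
top blue [192 186  18  17 180] [201.9 194.8]
top blue [212 194   3   9   9] [213.6 198. ]
top blue [139 227   7  30 159] [142.  240.3]
top red [317 228   9  19 106] [321.1 236.9]
top brass [360 156   4   5   9] [361.2 158.4]
top brass [364 162   4   3   9] [365.7 162.9]
top brass [320 185   3  10  22] [321.  189.8]
top brass [246 225   5   6  17] [247.9 227.5]
top brass [247 254  11  26 116] [252.3 266. ]
top orange [246 225   5   5  20] [248.3 227.2]
```

View pics/c1.png

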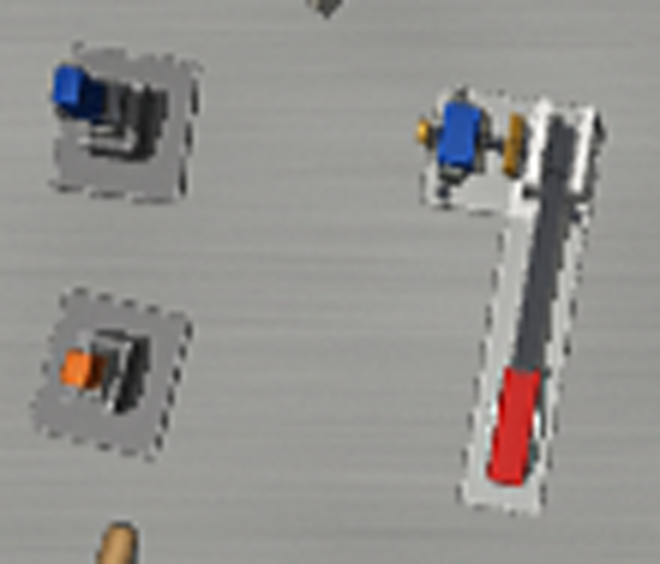

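View pics/c2.png

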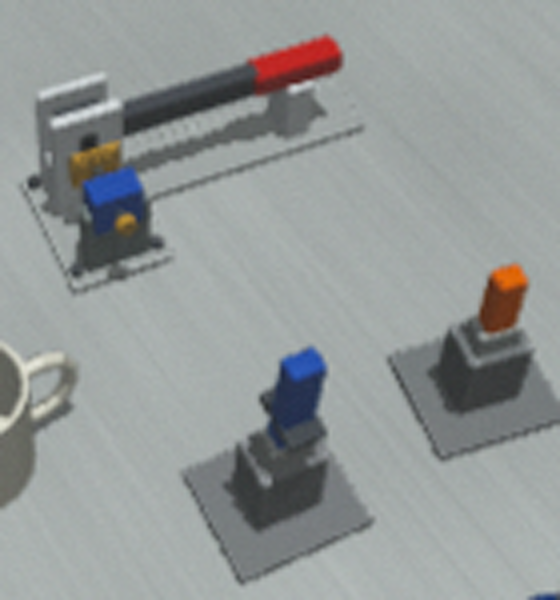

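```bash
python3 - <<'E'
from h import *; import pickle
d=pickle.load(open("v0.pkl","rb")); T,S=d["top"],d["scene"]
t=lambda x,y:(236+(x+.5)/6-.5,166+(y+.5)/6-.5); s=lambda x,y:(284+(x+.5)/4-.5,176+(y+.5)/4-.5)
def rig2(m,w):
    m,w=np.array(m,float),np.array(w)[:,:2]; a,b=m-m.mean(0),w-w.mean(0)
    th=np.arctan2((a[:,0]*b[:,1]-a[:,1]*b[:,0]).sum(),(a*b).sum()); c,si=np.cos(th),np.sin(th); M=np.array([[c,-si],[si,c]])
    o=w.mean(0)-M@m.mean(0); return o.round(4),np.degrees(th).round(2),((a@M.T-b)*1e3).round(1).tolist()
f=lambda V,ps,z:[onz(V,p,z) for p in ps]
print("caddyA top",rig2([(.045,.04),(.045,-.04),(-.045,-.04),(-.045,.04)],f(T,[t(75,45),t(203,65),t(185,203),t(52,188)],.006)))
print("caddyA scene",rig2([(.045,-.04),(.045,.04),(-.045,.04),(-.045,-.04)],f(S,[s(183,472),s(243,582),s(373,520),s(300,440)][:3]+[s(300,440)],.006)[:3]+f(S,[s(300,440)],.006)) )
for n,a,b in (("handle top",(72,88),(303,360)),("knob",(422,131),(127,223)),("block top",(460,135),(113,185)),("grip end",(507,483),(332,43))):
    p,e=tri([T,S],[t(*a),s(*b)]); print(n,p.round(4),np.round(e,4))
print("br top",rig2([(.038,-.026),(-.217,-.026),(-.217,.026),(.038,.08)],f(T,[t(605,110),t(540,515),t(460,505),t(443,88)],.006)))
print("br scene",rig2([(.038,-.026),(.038,.08),(-.217,.026)],f(S,[s(22,187),s(75,292),s(363,128)],.006)))
# red grip axis, top face z=.077 ; pan rim
h=cv2.cvtColor(T["image"],cv2.COLOR_RGB2HSV); m=cv2.inRange(h,(0,170,90),(5,255,255)); r=cv2.minAreaRect(cv2.findNonZero(m)); print(r)
P=f(T,cv2.boxPoints(r),.077); print("grip top ctr",onz(T,r[0],.077).round(4),[p.round(4)[:2].tolist() for p in P])
for q in ((396.5,160),(450,160),(451.5,245.5),(398.5,246)): print("pan rim",onz(T,q,.045).round(4))
for q in ((205,150),(290,118),(314,146),(222,178)): print("pan scene",onz(S,q,.045).round(4))
E
```

```text
caddyA top (array([0.6096, 0.2799]), np.float64(-6.79), [[-0.9, -0.8], [1.3, 0.5], [-0.7, 2.0], [0.3, -1.8]])
caddyA scene (array([0.6114, 0.2855]), np.float64(-6.51), [[4.0, 1.9], [3.8, 2.8], [3.3, 3.6], [-11.0, -8.3]])
handle top [0.6086 0.2881 0.1636] [0.0006 0.0006]
knob [0.5998 0.0949 0.0662] [0.0005 0.0005]
block top [0.5962 0.0718 0.079 ] [0.0003 0.0003]
grip end [0.3916 0.0408 0.0759] [0.0007 0.0007]
br top (array([0.5876, 0.0117]), np.float64(-8.58), [[-1.7, -1.0], [-1.0, -1.4], [1.2, 0.6], [1.5, 1.8]])
br scene (array([0.5881, 0.0157]), np.float64(-8.17), [[0.4, -3.0], [1.3, 2.8], [-1.8, 0.2]])
((321.12164306640625, 236.770263671875), (5.753964424133301, 18.577085494995117), 9.462322235107422)
grip top ctr [0.4238 0.038  0.077 ] [[0.3931, 0.053], [0.4577, 0.043], [0.4546, 0.0228], [0.39, 0.033]]
pan rim [ 0.7095 -0.238   0.045 ]
pan rim [ 0.7121 -0.4363  0.045 ]
pan rim [ 0.398  -0.4345  0.045 ]
pan rim [ 0.394  -0.2424  0.045 ]
pan scene [ 0.72   -0.3951  0.045 ]
pan scene [ 0.3975 -0.4055  0.045 ]
pan scene [ 0.4064 -0.2262  0.045 ]
pan scene [ 0.7236 -0.243   0.045 ]
```

```bash
cat >> h.py <<'E'
def down(yawdeg): return (R.from_euler('z',yawdeg,degrees=True)*R.from_euler('x',180,degrees=True)).as_rotvec()
E
python3 - <<'E'
from h import *; from rig import arm,viewer
import pickle
print("start yaw",[round(x,1) for x in (R.from_rotvec(arm.current_tool_rot())*R.from_euler('x',180,degrees=True)).as_euler('zyx',degrees=True)])
c=np.array([.609,.286])
for y in (-6.7,173.3):
    q=arm.inverse_kinematics([*c,.24],down(y)); print(y,None if q is None else np.round(q,2))
    q=arm.inverse_kinematics([.592,.041,.24],down(y)); print(y,None if q is None else np.round(q,2))
E
```

```text
start yaw [np.float64(158.4), np.float64(0.1), np.float64(-0.1)]
-6.7 [ 0.31  0.41  1.27 -0.    1.47  2.  ]
-6.7 [-0.08  0.24  1.48 -0.    1.42  1.61]
173.3 [ 0.31  0.41  1.27 -0.    1.47 -1.14]
173.3 [-0.08  0.24  1.48  0.    1.42 -1.53]
```

```bash
python3 - <<'E'
from h import *; from rig import arm,viewer
import pickle
c=[.609,.286]; o=down(173.3)
arm.gripper_to(.085,40)
arm.move_pose([*c,.25],o); arm.line_to([*c,.116],feed=.12)
f0=arm.current_wrist_force()
arm.gripper_to(.0,25); print("open",arm.current_opening(),"dF",np.round(np.array(arm.current_wrist_force())-f0,2),"dT",np.round(arm.current_ft_torque(),2))
print(np.round(arm.current_tcp_pos(),4),arm.current_time())
E
```

```text
open 0.015432965232403855 dF [ 0.29 -2.28  2.55] dT [-0.56  0.1  -0.06]
[0.6092 0.2854 0.1163] 3.95
```

```bash
python3 - <<'E'
from h import *; from rig import arm,viewer
import pickle
arm.gripper_to(.0,60)
arm.line_to([.609,.285,.15],feed=.06); arm.line_to([.609,.285,.25],feed=.15)
print(np.round(arm.current_wrist_force(),2),arm.current_opening(),arm.current_time())
d={n:viewer.get_image(n) for n in ("scene","top")}; pickle.dump(d,open("v1.pkl","wb"))
a=proj(d["scene"],[[.609,.285,.14],[.609,.285,.25]]); print(a,proj(d["top"],[[.609,.285,.25]]))
x,y=a.mean(0).astype(int)
cv2.imwrite("pics/c3.png",crop(d["scene"]["image"],x-60,y-70,x+60,y+70,4))
E
```

```text
[-1.67  0.57 -1.27] 0.015181077060102405 5.7
[[357.24505769 270.64471992]
 [361.53521676 240.37304634]] [[243.55725045 176.10366783]]
```

View pics/c3.png

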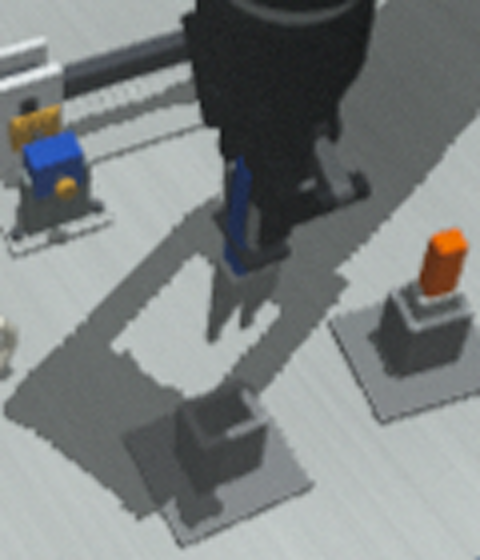

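```bash
python3 - <<'E'
from h import *; import pickle
d=pickle.load(open("v1.pkl","rb")); S=d["scene"]
a=proj(S,[[.609,.285,.14],[.609,.285,.25]]); x,y=a.mean(0).astype(int)
for sg in (1,-1):
    for tx in (.014,.0065,-.0065,-.014):
        p=R.from_euler('z',-6.7,degrees=True).apply([tx,-.0075*sg,0])+[.609,.285,.14]
        print(sg,tx,((proj(S,p)[0]-[x-60,y-70]+.5)*4-.5).round(0))
    for z,th in ((.06,-.009),(.06,.009),(.1,-.019),(.1,.019)):
        p=R.from_euler('z',-6.7,degrees=True).apply([.014,th*sg,z])+[.609,.285,.14]
        print(sg,"z",z,th,((proj(S,p)[0]-[x-60,y-70]+.5)*4-.5).round(0))
E
```

```text
1 0.014 [205. 343.]
1 0.0065 [217. 338.]
1 -0.0065 [238. 329.]
1 -0.014 [250. 324.]
1 z 0.06 -0.009 [211. 278.]
1 z 0.06 0.009 [228. 304.]
1 z 0.1 -0.019 [207. 217.]
1 z 0.1 0.019 [244. 274.]
-1 0.014 [219. 364.]
-1 0.0065 [231. 359.]
-1 -0.0065 [252. 350.]
-1 -0.014 [264. 345.]
-1 z 0.06 -0.009 [228. 304.]
-1 z 0.06 0.009 [211. 278.]
-1 z 0.1 -0.019 [244. 274.]
-1 z 0.1 0.019 [207. 217.]
```

```bash
python3 - <<'E'
from h import *; import pickle
d=pickle.load(open("v1.pkl","rb")); S=d["scene"]
a=proj(S,[[.609,.285,.14],[.609,.285,.25]]); x,y=a.mean(0).astype(int)
im=crop(S["image"],x-20,y-20,x+24,y+28,12); cv2.imwrite("pics/c4.png",im)
E
```

```text
(no output)
```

View pics/c4.png

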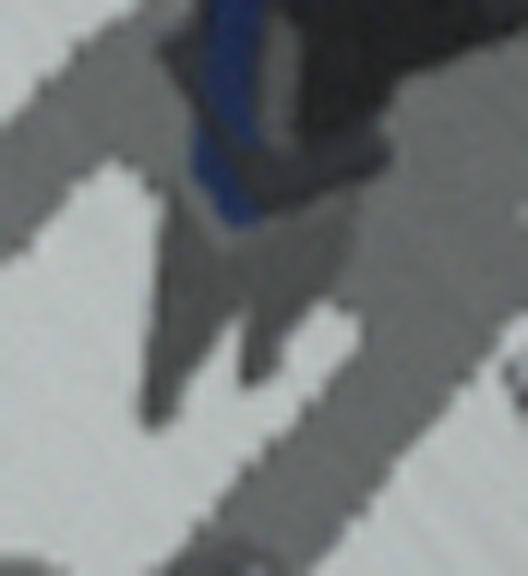

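The crop shows the tine tips at c3 (211,341) and (245,327). That matches the prediction for back toward world -y, wedge toward +y, within about 0.5 mm, so no half turn is needed. Next I feel for the cheek with the key's back.

```bash
cat >> h.py <<'E'
YAW=-8.6; O=np.array([.5875,.0127,0]); RB=R.from_euler('z',YAW,degrees=True)
B=lambda x,y,z:(RB.apply([x/1e3,y/1e3,z/1e3])+O)
inB=lambda p:(RB.inv().apply(np.array(p)-O)*1e3).round(2)
ZT=110.3 # TCP above tine tips
E
python3 - <<'E'
from h import *; from rig import arm,viewer
o=down(180+YAW)
F=lambda:np.array(arm.current_wrist_force())
arm.line_to(B(0,33,140+ZT),ori=o,feed=.2)
arm.line_to(B(0,33,106+ZT),feed=.1)
print("down to 96:",arm.line_to(B(0,33,96+ZT),feed=.03,contact_N=2),inB(arm.current_tcp_pos()))
arm.pause(.2); f0=F()
print("to cheek:",arm.line_to(B(0,22,96+ZT),feed=.008,contact_N=1.5),inB(arm.current_tcp_pos()),RB.inv().apply(F()-f0).round(2),arm.current_time())
E
```

```text
down to 96: False [-1.2000e-01  3.2920e+01  2.0616e+02]
to cheek: True [ -0.52  26.85 205.47] [-2.02  0.36 -1.36] 9.1833
```

```bash
python3 - <<'E'
from h import *; from rig import arm,viewer
F=lambda:RB.inv().apply(arm.current_wrist_force()).round(2)
for i in range(3): arm.pause(.1); print(F(),inB(arm.current_tcp_pos()),np.round(RB.inv().apply(arm.current_ft_torque()),3))
arm.line_to(B(0,30,96+ZT),feed=.02); arm.pause(.3); print(F(),inB(arm.current_tcp_pos()))
f0=F()
for y in (28,27,26.5,26,25.5,25,24.5,24):
    arm.line_to(B(0,y,96+ZT),feed=.02); arm.pause(.15); f=F()-f0; print(y,f,inB(arm.current_tcp_pos()),np.round(RB.inv().apply(arm.current_ft_torque()),3))
    if np.linalg.norm(f[:2])>4: break
print(arm.current_time())
E
```

```text
[-0.19  0.99 -0.72] [ -1.11  26.91 204.64] [ 0.202 -0.022 -0.002]
[ 0.57  0.98 -1.63] [ -1.3   26.92 204.35] [ 0.215 -0.043 -0.011]
[ 0.29  1.7  -0.91] [ -1.33  26.9  204.31] [ 0.201 -0.089  0.011]
[ 0.95  0.43 -0.68] [-3.0000e-02  2.9940e+01  2.0627e+02]
28 [-1.19 -0.16 -0.47] [-1.000e-02  2.797e+01  2.063e+02] [ 0.008 -0.029  0.015]
27 [-1.21  0.18 -0.48] [2.0000e-02 2.7010e+01 2.0631e+02] [ 0.036  0.012 -0.02 ]
26.5 [-0.8   0.83 -0.44] [1.0000e-02 2.6790e+01 2.0634e+02] [ 0.417  0.006 -0.033]
26 [-0.86  3.59 -0.79] [1.0000e-02 2.6480e+01 2.0634e+02] [ 0.897  0.007 -0.027]
25.5 [-0.78  4.36 -1.44] [ -0.    26.13 206.36] [ 1.452  0.02  -0.024]
12.125
```

```bash
cat > ins.py <<'E'
from h import *; from rig import arm
import sys
F=lambda:RB.inv().apply(arm.current_wrist_force())
def steps(zs,y,lim,x=0,feed=.03,f0=np.zeros(3)):
    for z in zs:
        c=arm.line_to(B(x,y(z) if callable(y) else y,z+ZT),feed=feed,contact_N=8)
        arm.pause(.06); f=F()-f0; print(round(z,1),c,f.round(1),(inB(arm.current_tcp_pos())-[0,0,ZT]).round(2),round(float(RB.inv().apply(arm.current_ft_torque())[0]),2))
        if c or f[2]>lim: print("STOP"); return True
E
python3 - <<'E'
from ins import *
arm.line_to(B(0,28.5,96+ZT),feed=.02); arm.pause(.2); f0=F(); print(f0)
y=lambda z: 28.5 if z>66 else 27.5
r=steps([90,84,80,76,73,71,69,67,65,62],y,5,f0=f0) 
print(arm.current_time())
E
```

```text
[ 0.47204997  0.28022549 -1.86942291]
90 False [-0.1  0.1 -0.1] [-0.16 28.44 89.72] -0.01
84 False [-0.1 -0.8  1. ] [-0.11 28.51 83.8 ] -0.02
80 False [-1.  -0.6  0.2] [-0.1  28.5  79.84] -0.02
76 False [-1.4  0.1  0.8] [-0.12 28.5  75.84] 0.01
73 False [ 0.3  0.2 -0.3] [-7.000e-02  2.849e+01  7.287e+01] 0.02
71 False [-0.9 -1.  -0.2] [-4.000e-02  2.850e+01  7.094e+01] -0.01
69 False [-0.2 -0.5  0.3] [-5.000e-02  2.848e+01  6.891e+01] -0.02
67 False [-0.1 -0.3  0.4] [-6.000e-02  2.852e+01  6.692e+01] 0.03
65 False [-0.7 -0.6  1.3] [-5.000e-02  2.744e+01  6.491e+01] -0.05
62 False [-0.3 -0.6  0.7] [-0.11 27.51 61.8 ] 0.01
15.975
```

```bash
python3 - <<'E'
from ins import *
f0=np.array([.5,.0,-1.5])
r=steps([57,52,47,42,38,34,31],27.2,13,f0=f0) or steps(np.arange(29,20,-1.),27.2,13,f0=f0)
print(arm.current_time())
E
```

```text
57 False [-0.2 -0.7  0.8] [-0.13 27.18 56.79] -0.03
52 False [ 0.5 -0.7  2.5] [ 0.76 27.07 52.45] -0.14
47 False [ 1.6 -0.9  3.5] [ 0.63 27.11 47.36] -0.2
42 False [ 1.8 -1.8  4.7] [ 0.14 27.09 41.94] -0.24
38 False [ 1.  -1.8  3.3] [-0.04 27.12 37.9 ] -0.34
34 False [ 2.4 -2.3  3.7] [-0.07 27.14 33.89] -0.32
31 False [ 0.4 -1.9  4. ] [3.000e-02 2.713e+01 3.098e+01] -0.37
29.0 False [ 0.8 -2.   6.3] [ 0.06 27.12 29.14] -0.45
28.0 False [ 0.  -1.4  7.2] [ 0.07 27.12 28.24] -0.42
27.0 False [ 0.9 -3.3  6.6] [ 0.06 27.12 27.23] -0.38
26.0 False [ 0.1 -2.   7. ] [ 0.04 27.11 26.23] -0.42
25.0 False [-0.2 -2.7  5.8] [ 0.04 27.13 25.25] -0.44
24.0 False [-0.2 -2.3  6.9] [ 0.07 27.12 24.28] -0.39
23.0 False [ 0.7 -2.6  6.8] [ 0.09 27.1  23.31] -0.43
22.0 False [ 0.9 -1.5  6.4] [ 0.08 27.09 22.31] -0.38
21.0 False [-1.  -2.9  6.4] [ 0.1  27.12 21.34] -0.44
21.2417
```

```bash
python3 - <<'E'
from ins import *
f0=np.array([.5,.0,-1.5])
r=steps(np.arange(20.4,6,-.6),27.1,12.5,f0=f0,feed=.02)
print(arm.current_time(),arm.current_opening())
E
```

```text
20.4 False [ 0.2 -2.5  7.3] [ 0.12 27.09 20.85] -0.34
19.8 False [ 0.4 -2.2  8.1] [ 0.12 27.07 20.28] -0.43
19.2 False [ 0.3 -2.   7.5] [ 0.15 27.1  19.7 ] -0.44
18.6 False [ 0.  -2.1  6.7] [ 0.14 27.09 19.13] -0.43
18.0 False [-0.2 -2.4  8.3] [ 0.17 27.08 18.55] -0.47
17.4 False [ 0.1 -2.7  7.2] [ 0.16 27.07 17.92] -0.44
16.8 False [ 0.1 -3.4  9.1] [ 0.19 27.07 17.38] -0.43
16.2 False [-0.6 -2.2  7.8] [ 0.18 27.08 16.79] -0.37
15.6 False [ 1.  -2.7  5.3] [-0.03 27.07 15.49] -0.36
15.0 False [ 0.6 -2.5  5.5] [-0.12 27.06 14.88] -0.38
14.4 False [-0.6 -1.8  7.8] [-0.04 27.08 14.79] -0.46
13.8 False [-2.1 -3.   9.4] [ 0.05 27.07 14.74] -0.42
13.2 False [-2.7 -4.2 11.9] [ 0.11 27.08 14.69] -0.48
12.6 False [-2.7 -3.  14.9] [ 0.16 27.14 14.63] -0.59
STOP
25.5583 0.015325045518933008
```

```bash
python3 - <<'E'
from ins import *; from rig import viewer
import pickle
arm.line_to(B(0,27.1,14.3+ZT),feed=.02); arm.pause(.1); print(F(),inB(arm.current_tcp_pos()))
arm.gripper_to(.06); arm.pause(.1); print(F(),inB(arm.current_tcp_pos()),arm.current_time())
arm.line_to(B(0,27.1,105+ZT),feed=.15)
arm.line_to(B(-60,0,105+ZT),feed=.2)
d={n:viewer.get_image(n) for n in ("scene","top")}; pickle.dump(d,open("v2.pkl","wb"))
cv2.imwrite("pics/c5.png",crop(d["scene"]["image"],280,160,400,260,6)); print(arm.current_time())
E
```

```text
[-0.79809177 -2.3579514   8.0505355 ] [2.0000e-02 2.7110e+01 1.2511e+02]
[ 0.08603779  0.28812517 -0.39503653] [ -0.17  27.18 124.38] 26.5
27.8417
```

View pics/c5.png

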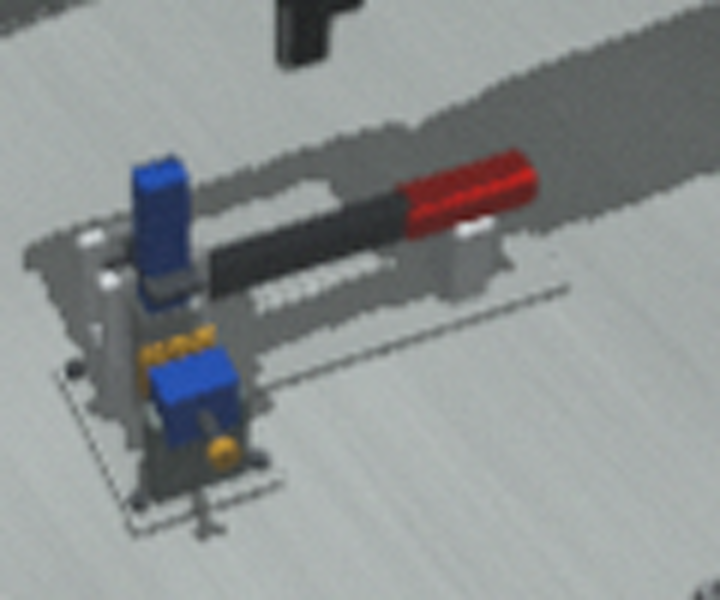

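c5 shows the key standing upright by itself between cheek and collar, handle top at (160,165). The knob has moved outwards to (223,452). I'll check that shift numerically, then grip the lever and lift it.

```bash
python3 - <<'E'
from ins import *
import pickle
S=pickle.load(open("v2.pkl","rb"))["scene"]
cen=lambda v:(lambda m:np.argwhere(m)[:,::-1].mean(0)+[306,224])(cv2.inRange(cv2.cvtColor(v["image"],cv2.COLOR_RGB2HSV),(12,120,60),(25,255,255))[224:242,306:324])
S0=pickle.load(open("v0.pkl","rb"))["scene"]; print("knob px",cen(S0),cen(S),"pred 12mm:",np.diff(proj(S,[B(0,83,63),B(0,95,63)]),axis=0))
print("handle top pred px",proj(S,B(0,27,14.7+160)))
arm.move_pose(B(-90,0,54+60),down(180+YAW))
arm.line_to(B(-90,0,54),feed=.1)
arm.gripper_to(0,20); arm.pause(.1); print("grip",arm.current_opening(),F().round(1),inB(arm.current_tcp_pos()))
arm.gripper_to(0,60); arm.pause(.1); print("grip",arm.current_opening(),F().round(1),inB(arm.current_tcp_pos()),arm.current_time())
E
```

```text
knob px [315.    231.375] [316.72222222 234.88888889] pred 12mm: [[1.80802375 3.35554748]]
handle top pred px [[306.23551649 188.21981563]]
grip 0.013698303521906019 [-1.1  0.9  4.5] [-8.952e+01  4.000e-02  5.456e+01]
grip 0.012606754156333016 [-0.9  0.4  5.3] [-8.936e+01  5.000e-02  5.469e+01] 29.9833
```

```bash
python3 - <<'E'
from ins import *
for z in (57,60,66,75,90,110,140):
    c=arm.line_to(B(-90,0,z),feed=.05 if z<75 else .08,contact_N=8); print(z,c,F().round(1),inB(arm.current_tcp_pos()),np.round(RB.inv().apply(arm.current_ft_torque()),2))
    if c: break
print(arm.current_opening(),arm.current_time())
E
```

```text
57 False [ 0.4  0.  -3.7] [-9.084e+01 -1.000e-02  5.629e+01] [-0.03 -0.01  0.04]
60 False [ 0.1 -0.  -2.2] [-9.012e+01  1.000e-02  5.986e+01] [ 0.01 -0.04 -0.01]
66 False [ 0.3 -0.6 -3. ] [-8.944e+01  4.000e-02  6.657e+01] [ 0.03 -0.04 -0.03]
75 False [ 0.3  0.3 -2.4] [-8.919e+01  2.000e-02  7.578e+01] [ 0.   -0.02 -0.01]
90 False [ 0.2  0.5 -2.4] [-8.923e+01  1.000e-02  9.077e+01] [-0.03 -0.02 -0.05]
110 False [-0.7 -0.6 -2.8] [-8.9510e+01  1.0000e-02  1.1051e+02] [-0.03 -0.03 -0.  ]
140 False [-0.8  0.3 -3.5] [-8.9930e+01  1.0000e-02  1.4019e+02] [-0.02 -0.03  0.  ]
0.012886331513577959 32.2833
```

```bash
python3 - <<'E'
from ins import *; from rig import viewer
import pickle
arm.line_to(B(-90,0,175),feed=.1); arm.pause(.2)
o=(R.from_euler('z',180,degrees=True)*R.from_euler('y',3.9,degrees=True)*R.from_euler('x',180,degrees=True))
# tool y-axis/pitch check: lever x axis in world after the move
lx=R.from_euler('x',180,degrees=True).apply([-1,0,0]); print("lever x ->",o.apply(lx).round(3))
P=np.array([.5575,-.334])
arm.line_to([*P,.175],ori=o.as_rotvec(),feed=.2)
d={n:viewer.get_image(n) for n in ("scene","top")}; pickle.dump(d,open("v3.pkl","wb"))
cv2.imwrite("pics/c6.png",np.vstack([crop(d["scene"]["image"],180,80,380,240,3)]))
cv2.imwrite("pics/c7.png",crop(d["top"]["image"],300,140,470,260,4))
print(np.round(arm.current_tcp_pos(),4),arm.current_wrist_force().round(1) if hasattr(arm.current_wrist_force(),'round') else arm.current_wrist_force(),arm.current_time())
E
```

```text
lever x -> [ 0.998 -0.     0.068]
[ 0.5576 -0.3331  0.1751] [ 0.1 -0.4 -2.4] 35.0583
```

View pics/c6.png

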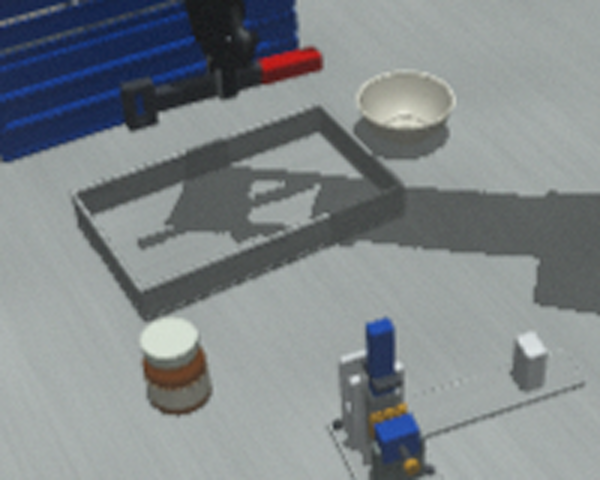

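```bash
python3 - <<'E'
from ins import *; from rig import viewer
import pickle
S=pickle.load(open("v3.pkl","rb"))["scene"]
print("pan ctr scene",np.mean([onz(S,(180+a/3,80+b/3),.045) for a,b in ((75,197),(320,108),(405,187),(148,295))],axis=0).round(3))
P=[.5575,-.334]
arm.line_to([*P,.035],feed=.12); f0=np.array(arm.current_wrist_force())
for z in np.arange(.028,.0079,-.001):
    c=arm.line_to([*P,z],feed=.02,contact_N=4); f=np.array(arm.current_wrist_force())-f0
    if c or f[2]>3: break
print("touch",z,c,f.round(1),np.round(arm.current_tcp_pos(),4),np.round(arm.current_ft_torque(),2))
arm.gripper_to(.05); arm.pause(.2)
q=np.array(arm.current_tcp_pos()); 
arm.line_to(q+[0,0,.08],feed=.08); arm.line_to([.50,-.334,.25],feed=.15)
arm.move_pose([.40,-.05,.30],down(180))
d={n:viewer.get_image(n) for n in ("scene","top")}; pickle.dump(d,open("v4.pkl","wb"))
cv2.imwrite("pics/c8.png",crop(d["scene"]["image"],180,80,380,260,4)); cv2.imwrite("pics/c9.png",crop(d["top"]["image"],300,140,470,260,4))
print(arm.current_time())
E
```

```text
pan ctr scene [ 0.553 -0.327  0.045]
touch 0.009999999999999985 False [-3.   0.6  5. ] [ 0.5577 -0.3342  0.0107] [0.08 0.14 0.07]
45.7167
```

View pics/c8.png

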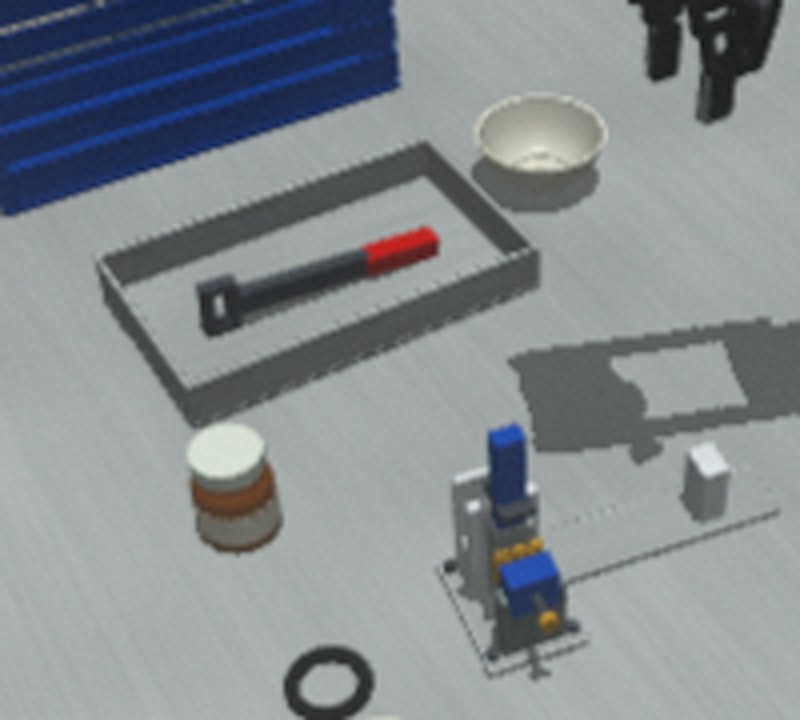

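View pics/c9.png

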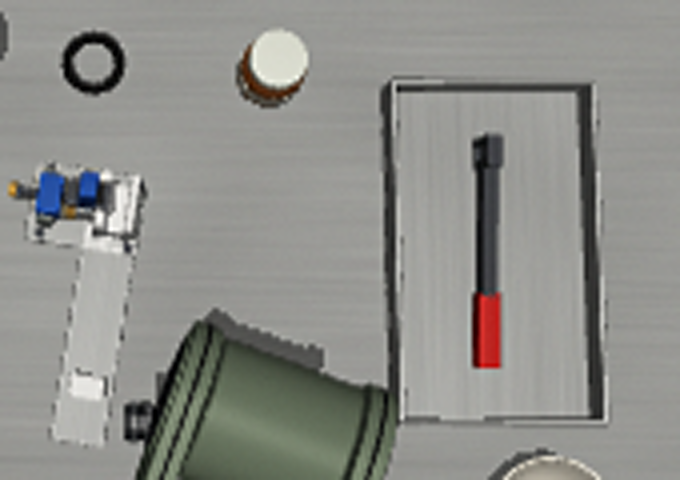

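The lever lies well inside the pan: eye at c9 (487,150), tail at (487,365). The key still stands home and the knob is still out at c8 (548,620). The gripper is clear of everything, so I hand in.

```bash
python3 -c "
from rig import arm
arm.sign_off(); print(arm.current_time())"
```

```text
the job is handed in; nothing more can be done
the job is handed in; nothing more can be done
```

The job is done and handed in: the fork key is home and holding the pin back by itself, and the lever lies in the steel pan. The last pictures, at about 46 s, showed everything in place. I got no verdict from the system.

- **Key:** I took it from its caddy, found the cheek's outer face by touch (within 0.1 mm of the image estimate), and pushed it down in small steps. It met 6–9 N on the way. At the end the force climbed to about 15 N with the tips 14.7 mm above the table. After I let go, the pin's knob had moved about 12 mm in the scene picture, the expected shift.
- **Lever:** I gripped it across the bar and lifted it straight up with no sign of snagging. I laid it in the pan, tilted so eye and tail touched the floor together, at about 5 N.
- **Last checks:** The lever lies upright on edge, well inside the pan. The key still stands with the pin held out, the bystanders in those pictures look unmoved, and the gripper is clear.
- **What disagreed:** The camera put the pin at 66 mm high, while the key's end stop put it at about 62.7 mm. I trusted the force, because the position stopped changing while the force kept rising. The two cameras also put the pan's centre about 10 mm apart, which the clearance covers.

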